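Empty the stone-tumbling drum into its catch tray

TASK

The scrubbed stones for the miniature landscape are ready in the hand-cranked tumbling drum, whose hatch is off and faces up. Slide the steel catch tray under the drum between its two frames, then turn the drum by its crank until the open hatch faces straight down and all four stones have dropped into the tray. Then turn the drum until the hatch faces straight up again for the next load, and leave the tray with the stones standing under it; do not disturb the pot, the scoop or the hatch panel.

Things in the scene. Friction and masses are not known exactly. Their poses are not given: they have to be found in the camera images.
- cradle: Grey steel cradle bolted to the bench. Origin on the bench, midway between its two A-frames, under the drum's axis, which is 155 mm up and runs along the cradle's x; the crank is on the -x side. The way between the frames, 188 mm wide (x from -94 to 94 mm), is open on the +y side; a 12 mm tie bar (y = -116 mm, 28 mm up) closes the -y side. Feet and legs reach from y = -125 to 125 mm.
- drum (a joint): Turn of the drum with its crank (rad): 0 hatch straight up, +pi or -pi straight down; grows right-handed about the cradle's +x (hatch tips from up to -y; the crank grip, on the -y side when the hatch is up, goes down). It can make full turns either way. It turns stiffly (about 0.25 N m, 4 N at the grip) and stays where it is left.
- hatch (a point): Centre of the drum's open hatch, 75 mm from the axis; its z points out of it. The drum is a blue octagonal barrel, 150 mm across flats, walls 5 mm, 142 mm long between grey end discs of 164 mm diameter; its lowest edge is 73 mm above the bench. One of its eight flat faces (62 mm wide) is open over the full length, edged in orange: the hatch.
- grip (a point): Centre of the wooden crank grip: a round handle, diameter 24 mm, 78 mm long, parallel to the drum's axis, turning freely on the crank. It is 70 mm from the drum's axis (cradle's -y side when the hatch is up) and 165 mm from the cradle's middle on the -x side. The crank arm is at its drum-side end, 39 mm from this point; the other end is free.
- tray: Stainless steel catch tray, loose, 0.5 kg, standing on the bench: 160 mm (its x) by 200 mm (its y) by 45 mm high, walls and floor 4 mm, open on top. Origin at the middle of its underside. Its handle sticks out at its +y end.
- tray_handle (a point): Middle of the tray's handle: a black bar 12 mm in diameter and 118 mm long along the tray's x, 40 mm above the bench, 165 mm from the tray's middle towards its +y and 59 mm clear of the tray's end wall (held by a thin rod at 55 mm to either side of the middle).
- stone1_mid (a point): Centre of landscape stone 1 (dark grey), a flattened pebble about 32 mm across and 17 mm thick, 35 g; lies in the drum at the start.
- stone2_mid (a point): Centre of landscape stone 2 (sand-coloured), a flattened pebble about 32 mm across and 17 mm thick, 35 g; lies in the drum at the start.
- stone3_mid (a point): Centre of landscape stone 3 (brown), a flattened pebble about 32 mm across and 17 mm thick, 35 g; lies in the drum at the start.
- stone4_mid (a point): Centre of landscape stone 4 (off-white), a flattened pebble about 32 mm across and 17 mm thick, 35 g; lies in the drum at the start.
- pot_mid (a point): Middle of the brown glazed rectangular bonsai pot, 140 x 116 x 55 mm, point 27 mm above its underside. Bystander on the bench.
- scoop_mid (a point): White plastic scoop, about 195 mm long, 66 mm wide and 42 mm high; point at the back of its bowl, 20 mm up, the bowl on its +x side and the handle on its -x side. Bystander on the bench.
- panel_mid (a point): Hatch panel taken off the drum: blue board 140 x 60 mm, 18 mm high with its clips and orange grip; point at its middle, 6 mm up. Bystander, lying flat on the bench.

How it is judged:
By the outcome, as a careful person would: the job done as asked, in the order asked, and still so for the second after the job is handed in, with the robot touching nothing.
It also fails if it takes over 64 s, if anything falls off the work surface, if the arm or the gripper's body presses on something with over 40 N, if the wrist force passes 120 N, or if a joint passes its speed limit or range.

ROBOT

A 6-joint arm with a two-finger parallel gripper is mounted at the origin on the work surface. World frame = base frame: x ahead of the robot, y to its left, z up, the work surface at z = 0. Lengths are in m, angles in rad, forces in N, time in s.
With the tool pointing down it reaches from about 0.425 to 0.95 m from the base axis. Payload 3.5 kg.
Tool frame: the origin (TCP) lies at the very end of the fingers, on their centre line; the grasp point (between the pads) lies 19 mm behind it (grip_depth is the distance from the TCP to the grasp point, in m); x points along the fingers, z is the direction in which the jaws open and shut, and the axes are right-handed (so a half turn about x gives the same grasp; the last joint's range is limited). The gripper opens to 85 mm and grips with 20 to 120 N. Pads are 22 mm wide; open, the fingers measure 114 mm over their backs; the gripper's body (76 mm by 85 mm) begins 54 mm behind the grasp point. The pads swing forward as they close: fully open they stand 13 mm farther back than shut.
Start: joints at [-1.497, 0.286, 1.577, -0, 1.279, -0.15], TCP at [0.15, -0.658, 0.204] pointing down, gripper open.
Joint ranges: [-2.77, 2.77], [-0.9, 2.22], [0.21, 2.48], [-1.53, 4.67], [0.24, 2.81], [-2.84, 2.84]. Speed limits (rad/s): [2.79, 2.79, 3.14, 3.14, 3.14, 3.14].

INTERFACE

Orientations are given as a unit quaternion [x, y, z, w].
In Python, from plant import get_state, read_camera, calibration, sign_off, recognise, grip_depth gives the robot as it stands. The module is installed in compiled form; this text tells all that it offers.
- The arm moves only by the tool servo_tool, never from a script. Its argument "deltas" is a list that holds one entry, the list of rows, each a list of 4 numbers: the shift along the world's x, y, z scaled (see below), then the turn about the world's z scaled (see below). In form: [[[tx, ty, tz, spin], ...]]. A call has exactly 5 rows; each row is the pose to reach, as a shift and turn from the pose commanded when the call began; what a row does not reach only later rows make up. The controller multiplies each number of a shift by 10 cm and each number of a turn by 90 degrees. A row lasts 1/10 s, in which the tool goes at most 50 mm and 8.59 degrees, less where a joint would pass 70% of its speed; a pose out of reach is approached as far as the arm can. A call with a number of a shift or a turn outside -1 to 1 is refused whole. A call with a gripper value outside its range is refused whole. "claw" is the gripper's target within -1 to 1 (fully open at 1, half-way at 0, shut at -1), set as the call begins (left out, the last holds). The fingers move at their own pace and stop on an object; "force" is the grip in N (left out, the last holds). Time passes only in rows, so rows that repeat a pose let the fingers close, or fill a call up. It gives the time, the measured TCP pose, the force and the opening at its end, in the units of the state.
- get_state(): the state, without advancing time (a new reading comes with each control period).
- read_camera(name): name is "side" or "top" or "wrist"; returns the picture (400x640x3 uint8, blue, green, red); there is no depth.
- calibration(name): a dict with "intrinsics" (3x3 intrinsics, pixels), "R" (3x3) and "t" (3): a world point X has camera coordinates R X + t; the wrist camera has in their place "T_tool_cam" (4x4, takes a point from camera to tool coordinates, whose origin is the TCP and whose axes are the tool frame's). Camera axes: x right, y down, z forward; pixel columns grow to the right and rows downward; lengths in m; the calibration is good to about 2 mm. A picture is of the moment at which its call begins: read the wrist's pose just before it. calibration takes no time and is no camera call.
- sign_off(): hands the job in, once; it reports no verdict.
Trained networks look in the newest picture that a camera, given by its name, has taken for a name from the list of things; names that differ only in an ending like _2 or _b are one class to them, and where a whole thing is asked for, a point or a joint stands for the part that bears it (a point fixed in the world has none). Each returns a list of dicts, best first, with "p" (0 to 1); they miss things now and then, are a little off and sometimes report something else, mostly with a low value. They report only what shows in the picture. A call takes as long as a camera call.
- recognise(camera, query): "at" ([x, y, z] in m, in world coordinates, good to about 4 mm: the middle of the surface that is visible of it).
The state is a dict: "time": time; "qpos": joint angles; "dq": joint speeds; "joint_efforts": joint torques, N m; "eef_pos": TCP position; "tcp_rot": TCP orientation; "contact_force": force on the tool from outside, world axes, zero at the start; "wrist_torque": the same for the moment, N m; "opening": opening from 0.0 (shut) to 1.0 (fully open).
Only numpy, scipy, OpenCV 4.12 (cv2) and the standard library are available. Lean on these libraries where they do the work, as an engineer would, in place of code of your own. Each camera call takes 0.05 s, during which the arm holds its last target. There are 200 camera calls.

## Working session

There is one attempt and no reset: what is moved stays moved. The work goes in short steps, Python scripts to look and compute and a tool call to move; the robot and the scene stay as the last step left them, time stands still between calls to the robot, and variables do not carry over. Pictures are saved under pics/ and viewed, about 8 in all and at most 12, crops included, and the job is handed in when it is done.

Besides the shell and the picture viewer there is one more tool, called after "Request:" in YAML: its name, and indented under it one key for each argument. servo_tool: Moves the arm, as the interface text tells. Its arguments: {"type":"object","properties":{"deltas":{"type":"array"},"claw":{"type":"number"},"force":{"type":"number"}},"required":["deltas"]}

```bash
mkdir -p pics; cat > h.py <<'E'
import numpy as np, cv2
from plant import *
def proj(name,P):
    c=calibration(name);P=np.atleast_2d(P)
    q=(np.array(c["R"])@P.T).T+np.array(c["t"]);u=(np.array(c["intrinsics"])@q.T).T
    return u[:,:2]/u[:,2:]
def ray(name,uv):
    c=calibration(name);R=np.array(c["R"]);t=np.array(c["t"])
    d=R.T@np.linalg.inv(np.array(c["intrinsics"]))@np.array([uv[0],uv[1],1.]);return -R.T@t,d/np.linalg.norm(d)
def tri(a,ua,b,ub):
    o1,d1=ray(a,ua);o2,d2=ray(b,ub)
    s=np.linalg.lstsq(np.c_[d1,-d2],o2-o1,rcond=None)[0]
    p,q=o1+s[0]*d1,o2+s[1]*d2;return (p+q)/2,np.linalg.norm(p-q)
def onz(a,uv,z):
    o,d=ray(a,uv);return o+d*(z-o[2])/d[2]
E
python3 - <<'E'
from h import *
for n in("side","top"):
    cv2.imwrite(f"pics/{n}0.png",read_camera(n))
    for q in["cradle","hatch","grip","tray","tray_handle","pot_mid","scoop_mid","panel_mid"]:
        print(n,q,[(np.round(r["at"],3).tolist(),round(r["p"],2)) for r in recognise(n,q)[:2]])
s=get_state();print(s)
E
```

```text
side cradle [([0.588, -0.131, 0.164], 0.98)]
side hatch [([0.594, -0.127, 0.179], 0.87)]
side grip [([0.462, -0.261, 0.178], 0.69)]
side tray [([0.511, 0.231, 0.001], 0.79)]
side tray_handle [([0.514, 0.228, 0.006], 0.56)]
side pot_mid [([0.448, -0.493, 0.033], 0.83)]
side scoop_mid [([0.768, 0.172, 0.016], 0.8)]
side panel_mid [([0.68, -0.464, 0.003], 0.79)]
top cradle [([0.624, -0.162, 0.091], 0.72), ([0.593, -0.179, 0.18], 0.67)]
top hatch [([0.6, -0.183, 0.195], 0.92)]
top grip [([0.458, -0.265, 0.179], 0.71)]
top tray [([0.511, 0.234, 0.006], 0.66)]
top tray_handle [([0.514, 0.233, 0.008], 0.74)]
top pot_mid [([0.451, -0.484, 0.012], 0.72)]
top scoop_mid [([0.768, 0.174, 0.014], 0.86)]
top panel_mid [([0.677, -0.454, -0.0], 0.56)]
{'time': 0.9, 'qpos': array([-1.49700838e+00,  2.86264687e-01,  1.57668670e+00,  2.52462668e-05,
        1.27862918e+00, -1.49990820e-01]), 'dq': array([-0.00382353,  0.00237473,  0.00129019, -0.00040901, -0.0004282 ,
       -0.00190715]), 'joint_efforts': array([ 2.15607106e-04, -4.05960095e+01, -2.92940515e+01, -1.05856391e-04,
        5.35612453e-04,  1.27915140e-06]), 'eef_pos': array([ 0.14983358, -0.65814604,  0.20445565]), 'tcp_rot': array([ 0.44105011,  0.55269071, -0.44104475,  0.55270906]), 'contact_force': array([-0.47537876, -0.42239857,  0.07548765]), 'wrist_torque': array([-0.02579441,  0.00382934,  0.05316278]), 'opening': 1.00023130351317}
```

```bash
ls pics
```

```text
side0.png
top0.png
```

View pics/side0.png

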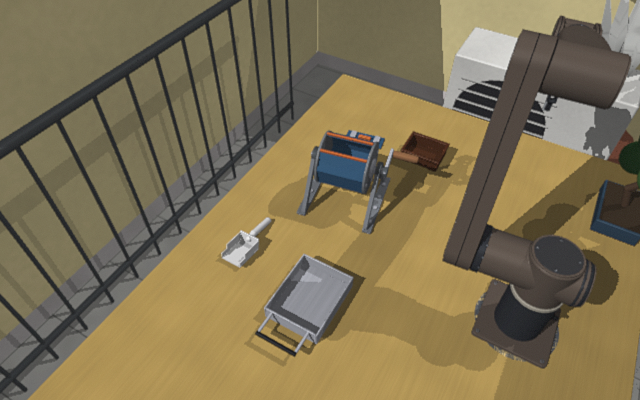

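View pics/top0.png

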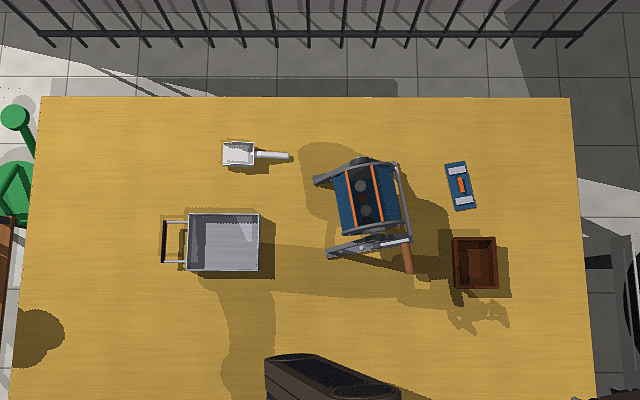

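The side view shows the drum at about (347,160), the grip at (405,157), the tray at (310,295) and its handle at (280,345). In the top view the cradle is yawed at about (370,205), the grip is at (408,258), and the tray at (222,242) has its handle at (164,242).

```bash
python3 - <<'E'
from h import *
t=cv2.imread("pics/top0.png");s=cv2.imread("pics/side0.png")
cv2.imwrite("pics/a.png",cv2.resize(t[145:285,305:425],None,fx=4.2,fy=4.2,interpolation=cv2.INTER_CUBIC))
cv2.imwrite("pics/b.png",np.hstack([cv2.resize(s[120:240,295:425],None,fx=4,fy=4,interpolation=cv2.INTER_CUBIC)]))
def chk(cx,cy,yaw):
    c,sn=np.cos(yaw),np.sin(yaw)
    W=lambda p:np.array([cx+c*p[0]-sn*p[1],cy+sn*p[0]+c*p[1],p[2]])
    return W
# fit tray: outer top rim via projection & edges
for y in (0,):
    for uv in [(188,214),(259,214),(259,271),(188,271)]: print(onz("top",uv,.045))
    print(onz("top",(164,221),.04),onz("top",(164,263),.04))
for uv in [(408,273),(406,242)]: print(onz("top",uv,.155))
E
```

```text
[0.58877893 0.32062836 0.045     ]
[0.58979877 0.12134645 0.045     ]
[0.43176863 0.11727445 0.045     ]
[0.43055979 0.31249147 0.045     ]
[0.56931356 0.3884937  0.04      ] [0.45222055 0.38145415 0.04      ]
[ 0.42534357 -0.2705882   0.155     ]
[ 0.50329638 -0.26768474  0.155     ]
```

View pics/a.png

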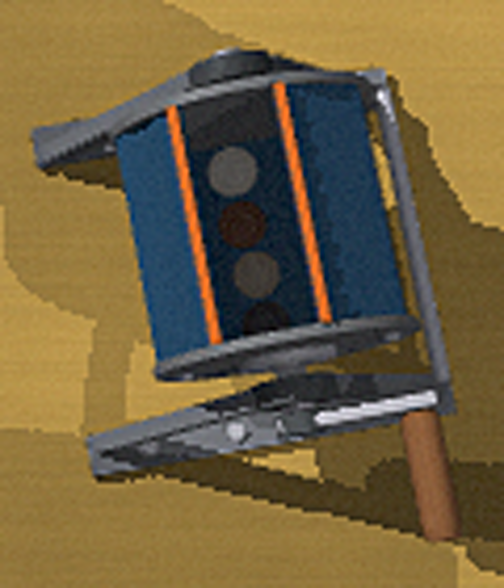

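View pics/b.png

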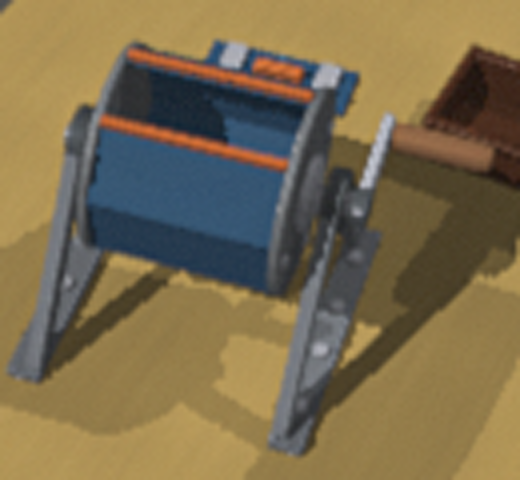

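Crop views: the orange hatch strips, grip ends and front feet are clear; now I fit the cradle and tray poses from both cameras.

```bash
python3 - <<'E'
from h import *
from scipy.optimize import least_squares
T=lambda u,v:(305+u/4.2,145+v/4.2); S=lambda u,v:(295+u/4,120+v/4)
D=.07
obs=[("top",T(172,108),(71,30,76)),("top",T(216,343),(-71,30,76)),("top",T(279,85),(71,-30,76)),("top",T(324,320),(-71,-30,76)),
("top",T(440,538),(-204,-70,0)),("top",T(420,412),(-128,-70,0)),
("side",S(102,120),(71,30,76)),("side",S(286,163),(-71,30,76)),("side",S(132,53),(71,-30,76)),("side",S(313,95),(-71,-30,76)),
("side",S(492,157),(-204,-70,0)),("side",S(397,137),(-128,-70,0))]
def W(p,P):
    x,y,z=np.array(P)/1000;th=p[3]
    y,z=y*np.cos(th)-z*np.sin(th),y*np.sin(th)+z*np.cos(th)
    c,s=np.cos(p[2]),np.sin(p[2]);return [p[0]+c*x-s*y,p[1]+s*x+c*y,p[4]+z]
f=lambda p:np.concatenate([proj(n,W(p,P))[0]-uv for n,uv,P in obs])
r=least_squares(f,[.6,-.18,.2,0,.155],loss="soft_l1");p=r.x;print(np.round(p,4));print(np.round(f(p).reshape(-1,2),1).tolist())
for g in[(-165,-70,0)]:print("grip",np.round(W(p,g),4))
# tray fit: top rim + handle, top and side
ob=[("top",(188,214),(80,100,45)),("top",(259,214),(80,-100,45)),("top",(259,271),(-80,-100,45)),("top",(188,271),(-80,100,45)),("top",(164,221),(59,165,40)),("top",(164,263),(-59,165,40)),
("side",(258,333),(59,165,40)),("side",(294,352),(-59,165,40)),("side",(307,257),(80,-100,45)),("side",(353,275),(-80,-100,45)),("side",(267,302),(80,100,45)),("side",(315,324),(-80,100,45))]
def V(q,P):
    x,y,z=np.array(P)/1000;c,s=np.cos(q[2]),np.sin(q[2]);return [q[0]+c*x-s*y,q[1]+s*x+c*y,z+q[3]]
g=lambda q:np.concatenate([proj(n,V(q,P))[0]-uv for n,uv,P in ob])
r=least_squares(g,[.51,.22,0,0],loss="soft_l1");q=r.x;print(np.round(q,4));print(np.round(g(q).reshape(-1,2),1).tolist())
print("handle",np.round(V(q,(0,165,40)),4))
print(tri("top",(164,242),"side",(276,342.5)),tri("top",T(430,475),"side",S(445,147)))
s=get_state()
from scipy.spatial.transform import Rotation as Ro
print(Ro.from_quat(s["tcp_rot"]).as_matrix().round(3),grip_depth)
E
```

```text
[ 0.6111 -0.1706  0.1789 -0.214   0.1591]
[[0.5, -0.6], [0.8, -0.1], [-1.0, -0.5], [-0.3, 0.5], [1.1, 0.8], [-0.4, 0.6], [-0.2, -0.8], [0.5, -0.0], [-1.0, 0.4], [-0.3, 0.8], [0.3, 0.4], [-0.4, -0.5]]
grip [ 0.4609 -0.2672  0.174 ]
[0.5105 0.2164 0.0044 0.0083]
[[0.7, -0.9], [1.3, -0.8], [0.1, 0.2], [-2.1, 0.1], [1.5, -0.2], [-0.8, 0.4], [-0.8, -2.5], [3.2, 0.8], [-2.5, -5.7], [1.5, 0.0], [-2.2, 3.7], [3.0, 10.2]]
handle [0.5098 0.3813 0.0483]
(array([0.51043089, 0.38348096, 0.04547689]), np.float64(0.0012844916490892906)) (array([ 0.46026298, -0.26691246,  0.17416564]), np.float64(0.002416410521920358))
[[ 0.     0.975  0.222]
 [-0.     0.222 -0.975]
 [-1.     0.     0.   ]] 0.0187
```

Request:
servo_tool:
  deltas:
    - [[0.2,0.2,0.2,0],[0.4,0.4,0.4,0],[0.6,0.6,0.6,0],[0.8,0.8,0.8,0],[1,1,1,0]]
  claw: 0.4

```text
time: 1.4
eef_pos: [0.2505, -0.5572, 0.3053]
tcp_rot: [0.441, 0.553, -0.441, 0.553]
contact_force: [0.2, -0.5, -0.3]
opening: 0.698
```

Request:
servo_tool:
  deltas:
    - [[0.2,0.2,0,0],[0.4,0.4,0,0],[0.6,0.6,0,0],[0.8,0.8,0,0],[1,1,0,0]]

```text
time: 1.9
eef_pos: [0.3506, -0.4572, 0.3046]
tcp_rot: [0.441, 0.553, -0.441, 0.553]
contact_force: [0.9, -0.6, 0.6]
opening: 0.697
```

Request:
servo_tool:
  deltas:
    - [[0.2,0.2,0,-0.03],[0.4,0.4,0,-0.06],[0.6,0.6,0,-0.09],[0.8,0.8,0,-0.12],[1,1,0,-0.142]]

```text
time: 2.4
eef_pos: [0.4506, -0.3572, 0.3046]
tcp_rot: [-0.5, -0.5, 0.5, -0.5]
contact_force: [0.7, -0.5, 0.0]
opening: 0.703
```

Request:
servo_tool:
  deltas:
    - [[0.02,0.2,0,0],[0.04,0.4,0,0],[0.06,0.6,0,0],[0.08,0.8,0,0],[0.1,1,0,0]]

```text
time: 2.9
eef_pos: [0.4592, -0.2568, 0.3046]
tcp_rot: [0.5, 0.5, -0.5, 0.5]
contact_force: [1.4, -0.3, -0.1]
opening: 0.699
```

Request:
servo_tool:
  deltas:
    - [[0.02,0.2,0,0],[0.04,0.4,0,0],[0.06,0.6,0,0],[0.08,0.8,0,0],[0.1,1,0,0]]

```text
time: 3.4
eef_pos: [0.4691, -0.157, 0.3046]
tcp_rot: [0.5, 0.5, -0.5, 0.5]
contact_force: [1.2, -0.4, -0.6]
opening: 0.7
```

Request:
servo_tool:
  deltas:
    - [[0.02,0.2,0,0],[0.04,0.4,0,0],[0.06,0.6,0,0],[0.08,0.8,0,0],[0.1,1,0,0]]

```text
time: 3.9
eef_pos: [0.4791, -0.0571, 0.3046]
tcp_rot: [0.5, 0.5, -0.5, 0.5]
contact_force: [-1.2, 0.2, -0.1]
opening: 0.698
```

Request:
servo_tool:
  deltas:
    - [[0.02,0.2,0,0],[0.04,0.4,0,0],[0.06,0.6,0,0],[0.08,0.8,0,0],[0.1,1,0,0]]

```text
time: 4.4
eef_pos: [0.489, 0.0428, 0.3046]
tcp_rot: [0.5, 0.5, -0.5, 0.5]
contact_force: [0.2, 0.2, 0.0]
opening: 0.703
```

Request:
servo_tool:
  deltas:
    - [[0.02,0.2,0,0],[0.04,0.4,0,0],[0.06,0.6,0,0],[0.08,0.8,0,0],[0.1,1,0,0]]

```text
time: 4.9
eef_pos: [0.499, 0.1426, 0.3046]
tcp_rot: [0.5, 0.5, -0.5, 0.5]
contact_force: [0.1, -0.5, 0.0]
opening: 0.7
```

Request:
servo_tool:
  deltas:
    - [[0.02,0.2,0,0],[0.04,0.4,0,0],[0.06,0.6,0,0],[0.08,0.8,0,0],[0.1,1,0,0]]

```text
time: 5.4
eef_pos: [0.5091, 0.2424, 0.3047]
tcp_rot: [0.5, 0.5, -0.5, 0.5]
contact_force: [-0.3, -0.2, 0.6]
opening: 0.698
```

Request:
servo_tool:
  deltas:
    - [[0,0.2,-0.2,0],[0,0.4,-0.4,0],[0,0.6,-0.6,0],[0,0.8,-0.8,0],[0,1,-1,0]]

```text
time: 5.9
eef_pos: [0.5091, 0.3423, 0.204]
tcp_rot: [0.5, 0.5, -0.5, 0.5]
contact_force: [-0.2, 1.1, -0.2]
opening: 0.699
```

Request:
servo_tool:
  deltas:
    - [[0,0.1,-0.2,0],[0,0.2,-0.4,0],[0,0.3,-0.6,0],[0,0.4,-0.8,0],[0,0.4,-0.8,0]]

```text
time: 6.4
eef_pos: [0.507, 0.3812, 0.121]
tcp_rot: [-0.497, -0.501, 0.502, -0.5]
contact_force: [-0.4, 0.2, -0.4]
opening: 0.695
```

```bash
python3 - <<'E'
from h import *
s=get_state();im=read_camera("wrist");cv2.imwrite("pics/w1.png",im)
print(s["eef_pos"],[(np.round(r["at"],3).tolist(),round(r["p"],2)) for r in recognise("wrist","tray_handle")[:2]])
E
```

```text
[0.50703714 0.38122334 0.12100146] [([0.508, 0.227, 0.002], 0.79)]
```

View pics/w1.png

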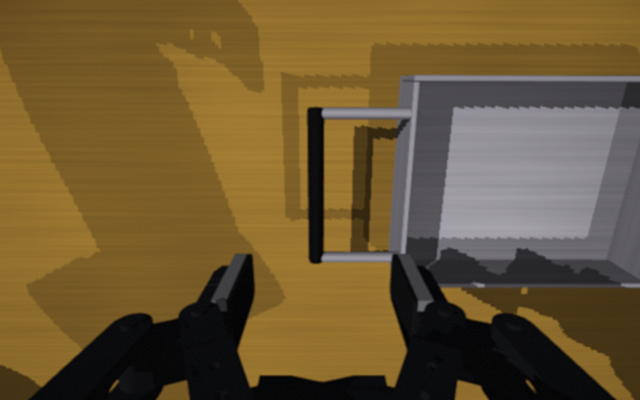

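The wrist view shows the bar at column 316 (rows 110–262), between the open fingers (tips at columns 245 and 400).

```bash
python3 - <<'E'
from h import *
from scipy.spatial.transform import Rotation as Ro
s=get_state();c=calibration("wrist");R=Ro.from_quat(s["tcp_rot"]).as_matrix();T=np.array(c["T_tool_cam"])
o=s["eef_pos"]+R@T[:3,3]
for uv in[(316,110),(316,186),(316,262)]:
    d=R@T[:3,:3]@np.linalg.inv(np.array(c["intrinsics"]))@[*uv,1]
    for z in(.04,):print(uv,np.round(o+d*(z-o[2])/d[2],4))
print(s["eef_pos"],s["qpos"].round(3),R.round(3))
E
```

```text
(316, 110) [0.5704 0.3865 0.04  ]
(316, 186) [0.5153 0.3867 0.04  ]
(316, 262) [0.4521 0.387  0.04  ]
[0.50934677 0.38150078 0.12463763] [ 0.484  0.277  1.74  -0.     1.125  2.054] [[-0.     1.     0.001]
 [-0.001  0.001 -1.   ]
 [-1.    -0.     0.001]]
```

Request:
servo_tool:
  deltas:
    - [[0.02,0.03,-0.2,0],[0.02,0.035,-0.4,0],[0.02,0.035,-0.6,0],[0.02,0.035,-0.8,0],[0.02,0.035,-1,0]]

```text
time: 7.0
eef_pos: [0.5133, 0.3854, 0.0262]
tcp_rot: [0.501, 0.5, -0.499, 0.5]
contact_force: [0.1, -0.0, 0.3]
opening: 0.701
```

Request:
servo_tool:
  deltas:
    - [[0,0,-0.02,0],[0,0,-0.02,0],[0,0,-0.02,0],[0,0,-0.02,0],[0,0,-0.02,0]]
  claw: -1
  force: 50

```text
time: 7.5
eef_pos: [0.5126, 0.3858, 0.0239]
tcp_rot: [0.501, 0.5, -0.499, 0.5]
contact_force: [-0.3, 0.4, 0.3]
opening: 0.001
```

```bash
python3 - <<'E'
from h import *
s=get_state();print(s["eef_pos"],s["opening"])
im=read_camera("wrist");t=read_camera("side")[270:390,210:370]
cv2.imwrite("pics/w2.png",np.hstack([cv2.resize(im,(400,250)),cv2.resize(t,(333,250),interpolation=cv2.INTER_CUBIC)]))
E
```

```text
[0.51262449 0.38577617 0.02385639] 0.0005471319268273431
```

View pics/w2.png

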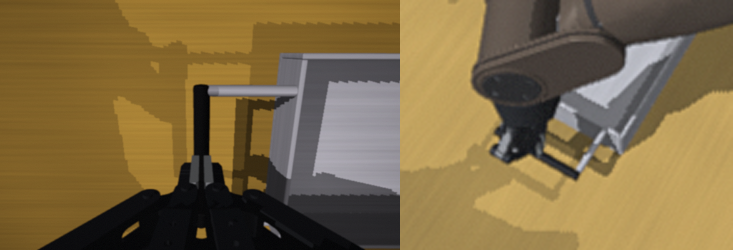

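The handle bar runs into the closed fingers, yet the opening reads shut. A small lift will test the grip.

Request:
servo_tool:
  deltas:
    - [[0,0,0.05,0],[0,0,0.1,0],[0,0,0.15,0],[0,0,0.15,0],[0,0,0.15,0]]

```text
time: 8.1
eef_pos: [0.512, 0.3855, 0.0378]
tcp_rot: [0.5, 0.5, -0.5, 0.5]
contact_force: [-0.1, 0.3, 0.5]
opening: -0.004
```

```bash
python3 - <<'E'
from h import *
s=get_state();print(s["eef_pos"],s["opening"],s["contact_force"],s["wrist_torque"])
im=read_camera("wrist")
cv2.imwrite("pics/w3.png",cv2.resize(im[90:400,200:460],None,fx=1.9,fy=1.9))
E
```

```text
[0.51200771 0.38548047 0.03781041] -0.0038959212718031573 [-0.06355495  0.34895484  0.45942881] [0.00106987 0.03134813 0.03466714]
```

View pics/w3.png

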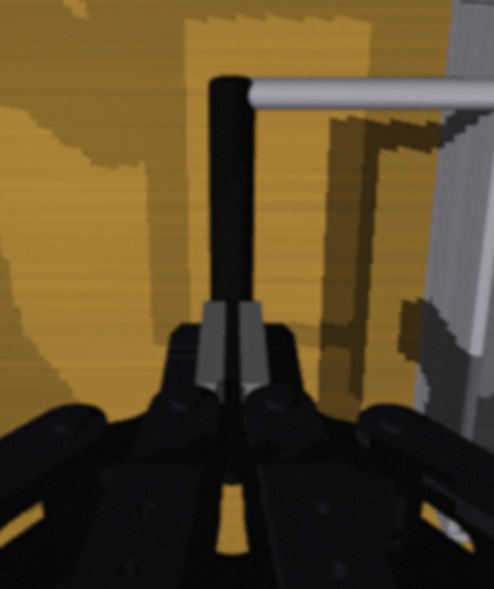

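Request:
servo_tool:
  deltas:
    - [[0,0,-0.08,0],[0,0,-0.15,0],[0,-0.07,-0.15,0],[0,-0.14,-0.15,0],[0,-0.2,-0.15,0]]

```text
time: 8.65
eef_pos: [0.5119, 0.3645, 0.0223]
tcp_rot: [0.5, 0.5, -0.5, 0.5]
contact_force: [0.0, -0.8, 0.4]
opening: -0.004
```

```bash
python3 - <<'E'
from h import *
from scipy.spatial.transform import Rotation as Ro
s=get_state();c=calibration("wrist");R=Ro.from_quat(s["tcp_rot"]).as_matrix();T=np.array(c["T_tool_cam"])
im=read_camera("wrist");cv2.imwrite("pics/w4.png",im)
print(s["eef_pos"],s["opening"],s["contact_force"],s["wrist_torque"])
g=im[160:230].max(axis=2).astype(int)
for r in (160,175,190,205,220): # dark bar columns
    row=im[r].max(axis=1); d=np.where(row[250:390]<40)[0]+250; print(r,d.min() if len(d) else None,d.max() if len(d) else None,len(d))
o=s["eef_pos"]+R@T[:3,3];print("cam",o)
K=np.array(c["intrinsics"])
for P in([s["eef_pos"][0],s["eef_pos"][1],.024],[.5105,s["eef_pos"][1],.04],[.5695,s["eef_pos"][1],.04]):
    q=T[:3,:3].T@(R.T@(np.array(P)-s["eef_pos"])-T[:3,3]);u=K@q;print(P,u[:2]/u[2])
E
```

```text
[0.51185238 0.36454542 0.02230271] -0.004042722676321962 [ 0.01925222 -0.79740074  0.44607094] [ 0.02732378 -0.04997697  0.0360198 ]
160 261 286 26
175 262 286 25
190 263 286 24
205 264 287 24
220 265 287 23
cam [0.59062851 0.36554036 0.19149747]
[np.float64(0.5118523845308846), np.float64(0.36454541817415753), 0.024] [323.60489425 243.0635921 ]
[0.5105, np.float64(0.36454541817415753), 0.04] [323.75893896 260.06613335]
[0.5695, np.float64(0.36454541817415753), 0.04] [324.11600536 135.52596132]
```

```bash
python3 - <<'E'
from h import *
print(calibration("wrist")["intrinsics"])
w=cv2.imread("pics/w4.png");s=read_camera("side");t=read_camera("top")
R=lambda a,w,h:cv2.resize(a,(w,h),interpolation=cv2.INTER_CUBIC)
a=R(w[60:400,160:500],400,400);b=R(s[290:390,220:320],400,400)
d=R(t[195:285,150:285],400,267)
cv2.imwrite("pics/c4.png",np.hstack([a,b]));cv2.imwrite("pics/t4.png",d)
for q in("top","side"):print([(np.round(r["at"],3).tolist(),round(r["p"],2)) for r in recognise(q,"tray")[:2]])
E
```

```text
[[354.32230032   0.         321.82318504]
 [  0.         354.32230032 197.61228079]
 [  0.           0.           1.        ]]
[([0.512, 0.231, 0.003], 0.95)]
[([0.466, 0.261, 0.0], 0.82)]
```

View pics/c4.png

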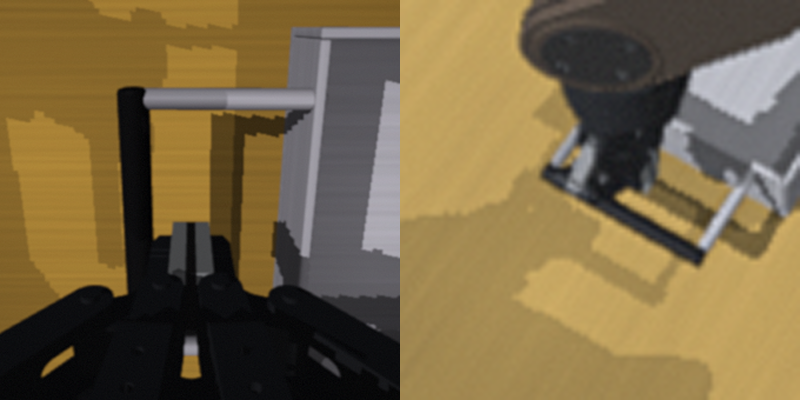

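```bash
python3 - <<'E'
from h import *
print(ray("side",(320,200))[0],ray("top",(320,200))[0])
for z in(.022,.04,.06,.08):print(z,proj("side",[.512,.3645,z]),proj("top",[.512,.3645,z]))
for x in(.452,.511,.57):print(x,proj("side",[x,.386,.04]),proj("side",[x,.386,.02]))
print("obs ends",220+545/4,290+172/4,220+700/4,290+258/4)
s=read_camera("side");cv2.imwrite("pics/d.png",cv2.resize(s[310:370,240:320],None,fx=9,fy=9,interpolation=cv2.INTER_CUBIC))
E
```

```text
[0.15228857 0.79096281 1.16523309] [ 0.3849423  -0.04223364  1.41163083]
0.022 [[280.49516174 340.30132928]] [[173.20051429 242.04087729]]
0.04 [[280.07731606 337.05475482]] [[171.34925778 241.440069  ]]
0.06 [[279.60206689 333.36216711]] [[169.23561799 240.75410663]]
0.08 [[279.11484165 329.57652791]] [[167.05975953 240.04795176]]
0.452 [[295.81581486 355.71029844]] [[296.09589327 359.17896888]]
0.511 [[275.63716637 344.2827228 ]] [[276.16041912 347.83617059]]
0.57 [[256.10155354 333.21931124]] [[256.8525572  336.85046835]]
obs ends 356.25 333.0 395.0 354.5
```

View pics/d.png

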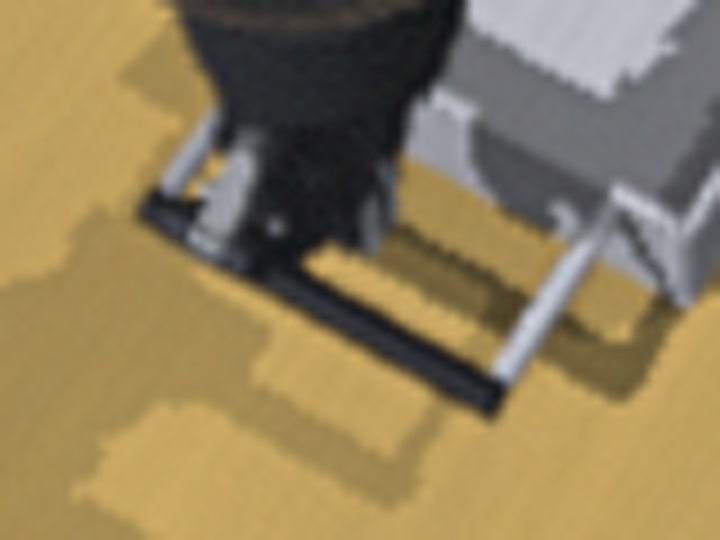

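Request:
servo_tool:
  deltas:
    - [[0,0.06,0,0],[0,0.12,0,0],[0,0.18,0,0],[0,0.24,0,0],[0,0.3,0,0]]

```text
time: 9.45
eef_pos: [0.5117, 0.3961, 0.0224]
tcp_rot: [0.5, 0.5, -0.5, 0.5]
contact_force: [-0.1, 0.7, -0.4]
opening: -0.0
```

```bash
python3 - <<'E'
from h import *
s=get_state();im=read_camera("wrist");cv2.imwrite("pics/w5.png",im);cv2.imwrite("pics/t5.png",read_camera("top"));cv2.imwrite("pics/s5.png",read_camera("side"))
print(s["eef_pos"],s["opening"],s["contact_force"],s["wrist_torque"])
for n in("w1","w3","w4","w5"):
    i=cv2.imread(f"pics/{n}.png") 
    if n=="w3":continue
    for r in (170,190):
        d=np.where(i[r].max(axis=1)<40)[0];d=d[(d>200)&(d<450)];print(n,r,d.min(),d.max(),len(d))
t0=cv2.imread("pics/top0.png").astype(int);t=cv2.imread("pics/t5.png").astype(int)
for a in(t0,t):
    d=np.argwhere(a[215:270,150:200].max(axis=2)<40);print(len(d),d.min(0)+[215,150],d.max(0)+[215,150],np.median(d,axis=0)+[215,150])
E
```

```text
[0.51173366 0.39612277 0.0223634 ] -0.0003937349088428161 [-0.06159184  0.69225766 -0.35716637] [-0.06959101  0.04832891 -0.00842133]
w1 170 309 322 14
w1 190 309 322 14
w4 170 262 286 25
w4 190 263 286 24
w5 170 334 358 25
w5 190 334 357 24
137 [221 161] [262 166] [242. 163.]
468 [219 150] [269 185] [242. 156.]
```

```bash
python3 - <<'E'
from h import *
s=cv2.imread("pics/s5.png");t=cv2.imread("pics/t5.png");w=cv2.imread("pics/w5.png")
R=lambda a,w,h:cv2.resize(a,(w,h),interpolation=cv2.INTER_CUBIC)
cv2.imwrite("pics/e.png",np.vstack([np.hstack([R(s[300:370,240:320],400,350),R(t[205:275,145:225],400,350)]),np.hstack([R(w[100:400,150:550],400,250),np.zeros((250,400,3),np.uint8)])]))
print(proj("side",[.5117,.3961,.0224]),proj("top",[.5117,.3961,.0224]))
E
```

```text
[[273.61322144 350.62009643]] [[161.99221944 242.07067681]]
```

View pics/e.png

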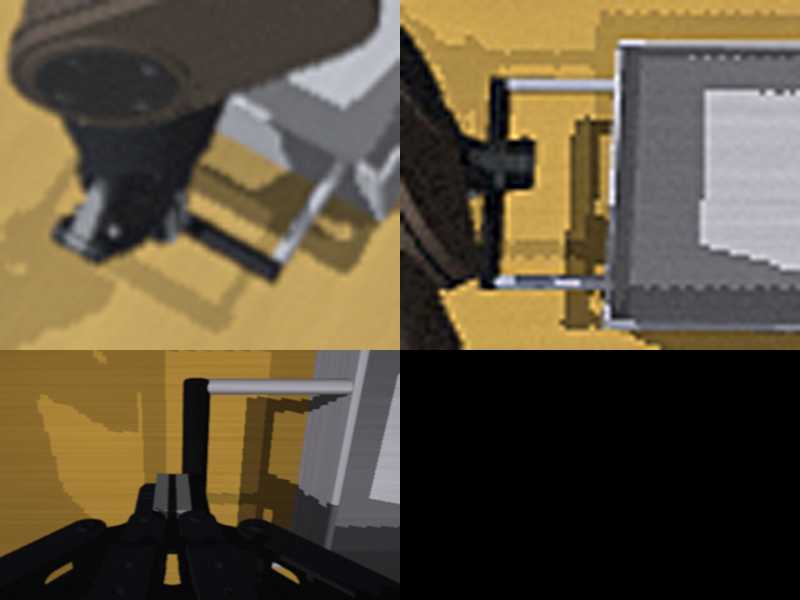

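Request:
servo_tool:
  deltas:
    - [[0,0,0.15,0],[0,0,0.35,0],[0,-0.1,0.35,0],[0,-0.1,0.35,0],[0,-0.1,0.35,0]]

```text
time: 10.1
eef_pos: [0.5114, 0.3845, 0.0568]
tcp_rot: [-0.5, -0.5, 0.5, -0.5]
contact_force: [-0.2, 0.0, 0.7]
opening: -0.002
```

Request:
servo_tool:
  deltas:
    - [[0,0,-0.05,0],[0,0,-0.09,0],[0,0,-0.12,0],[0,0,-0.15,0],[0,0,-0.17,0]]

```text
time: 10.6
eef_pos: [0.5115, 0.3853, 0.0397]
tcp_rot: [0.499, 0.5, -0.5, 0.5]
contact_force: [-0.2, 0.3, 1.1]
opening: -0.001
```

```bash
python3 - <<'E'
from h import *
s=get_state();im=read_camera("wrist");cv2.imwrite("pics/w6.png",im)
print(s["eef_pos"],s["opening"],s["contact_force"],s["wrist_torque"])
d=im[170].max(axis=1);d=np.where(d<40)[0];d=d[(d>200)&(d<450)];print(d.min(),d.max())
E
```

```text
[0.51153209 0.3852878  0.0396844 ] -0.0011796298033358323 [-0.15897012  0.33281404  1.09452495] [ 0.02219116  0.00712312 -0.06785642]
311 332
```

Request:
servo_tool:
  deltas:
    - [[0,0,-0.05,0],[0,0,-0.1,0],[0,0,-0.14,0],[0,0,-0.17,0],[0,0,-0.19,0]]

```text
time: 11.15
eef_pos: [0.5116, 0.3853, 0.0209]
tcp_rot: [0.5, 0.5, -0.5, 0.5]
contact_force: [-0.8, 0.3, -0.8]
opening: -0.0
```

Request:
servo_tool:
  deltas:
    - [[0,0,-0.01,0],[0,0,-0.02,0],[0,0,-0.03,0],[0,0,-0.04,0],[0,0,-0.05,0]]

```text
time: 11.65
eef_pos: [0.5121, 0.386, 0.0183]
tcp_rot: [0.5, 0.5, -0.5, 0.5]
contact_force: [-3.9, -0.2, 7.6]
opening: 0.0
```

The shut fingertips only met the bar top at a reported z of about 0.0195, so the tips sit about 27 mm higher than reported. I'm regrasping lower.

Request:
servo_tool:
  deltas:
    - [[0,0,0.15,0],[0,0,0.25,0],[0,0,0.25,0],[0,0,0.25,0],[0,0,0.25,0]]
  claw: 0.3

```text
time: 12.15
eef_pos: [0.5115, 0.3851, 0.041]
tcp_rot: [0.5, 0.5, -0.5, 0.5]
contact_force: [0.2, 0.5, -0.8]
opening: 0.65
```

Request:
servo_tool:
  deltas:
    - [[0,0,-0.15,0],[0,0,-0.28,0],[0,0,-0.34,0],[0,0,-0.38,0],[0,0,-0.4,0]]

```text
time: 12.65
eef_pos: [0.5114, 0.3851, 0.0003]
tcp_rot: [0.499, 0.5, -0.5, 0.5]
contact_force: [-0.3, -0.4, 0.5]
opening: 0.65
```

Request:
servo_tool:
  deltas:
    - [[0,0,0,0],[0,0,0,0],[0,0,0,0],[0,0,0,0],[0,0,0,0]]
  claw: -1
  force: 50

```text
time: 13.15
eef_pos: [0.5123, 0.3857, 0.0023]
tcp_rot: [0.5, 0.5, -0.499, 0.5]
contact_force: [0.3, -0.4, 2.2]
opening: 0.112
```

Request:
servo_tool:
  deltas:
    - [[0.03,-0.16,0,0.022],[0.06,-0.32,0,0.044],[0.09,-0.48,0,0.066],[0.12,-0.64,0,0.088],[0.15,-0.8,0,0.111]]

```text
time: 13.65
eef_pos: [0.5265, 0.3067, 0.0022]
tcp_rot: [0.456, 0.542, -0.454, 0.54]
contact_force: [-2.1, 5.4, 2.5]
opening: 0.113
```

Request:
servo_tool:
  deltas:
    - [[0.025,-0.16,0,0],[0.05,-0.32,0,0],[0.075,-0.48,0,0],[0.1,-0.64,0,0],[0.125,-0.775,0,0]]

```text
time: 14.15
eef_pos: [0.5397, 0.2288, 0.0022]
tcp_rot: [0.456, 0.542, -0.454, 0.541]
contact_force: [-1.4, 5.0, 2.3]
opening: 0.12
```

```bash
python3 - <<'E'
from h import *
t=read_camera("top");s=read_camera("side");cv2.imwrite("pics/t7.png",t);cv2.imwrite("pics/s7.png",s)
a=cv2.resize(t[140:290,160:420],None,fx=3,fy=3,interpolation=cv2.INTER_CUBIC)
cv2.imwrite("pics/v7.png",a)
st=get_state();print(st["opening"],st["eef_pos"],st["contact_force"])
E
```

```text
0.11870793064145876 [0.5401865  0.22678903 0.00219789] [ 0.50276688 -2.45973942  2.97453109]
```

View pics/v7.png

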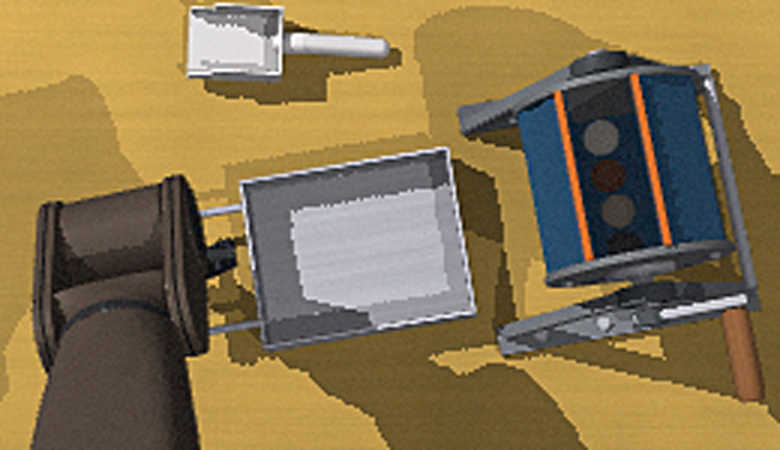

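The tray is held by its handle, yawed to match, with corners at (450,150), (475,313), (265,347) and (243,183). The gap between the feet lies straight ahead.

```bash
python3 - <<'E'
from h import *
C=[(450,150),(475,313),(265,347),(243,183)]
P=np.array([onz("top",(160+u/3,140+v/3),.045) for u,v in C])
c=P.mean(0);f=(P[0]+P[1]-P[2]-P[3])/2;yaw=np.arctan2(f[0],-f[1])
print(P.round(3),c,yaw,np.linalg.norm(f))
o=np.array([.6111,-.1706]);th=.179
R=np.array([[np.cos(th),np.sin(th)],[-np.sin(th),np.cos(th)]])
print("cradle frame centre",R@(c[:2]-o),[ (R@(p[:2]-o)).round(4).tolist() for p in P])
for u,v in[(460,122),(470,138),(500,330),(505,357)]:print("foot",(R@(onz("top",(160+u/3,140+v/3),.005)[:2]-o)).round(4))
E
```

```text
[[ 0.659 -0.021  0.045]
 [ 0.506 -0.045  0.045]
 [ 0.473  0.148  0.045]
 [ 0.627  0.173  0.045]] [0.56620119 0.06367777 0.045     ] 0.16600699663800658 0.19616211538707118
cradle frame centre [-0.00246929  0.23852857] [[0.0738, 0.1387], [-0.0813, 0.1422], [-0.0787, 0.3378], [0.0763, 0.3354]]
foot [0.1074 0.1236]
foot [0.0901 0.1168]
foot [-0.0977  0.121 ]
foot [-0.1236  0.1208]
```

Request:
servo_tool:
  deltas:
    - [[0.028,-0.153,0,0.004],[0.056,-0.306,0,0.008],[0.083,-0.46,0,0.008],[0.111,-0.613,0,0.008],[0.139,-0.766,0,0.008]]

```text
time: 14.75
eef_pos: [0.5536, 0.1529, 0.0022]
tcp_rot: [0.452, 0.545, -0.45, 0.544]
contact_force: [-1.9, 7.0, 3.4]
opening: 0.115
```

Request:
servo_tool:
  deltas:
    - [[0.028,-0.153,0,0],[0.056,-0.306,0,0],[0.083,-0.46,0,0],[0.111,-0.613,0,0],[0.139,-0.766,0,0]]

```text
time: 15.25
eef_pos: [0.5674, 0.0764, 0.0022]
tcp_rot: [0.452, 0.545, -0.45, 0.544]
contact_force: [-1.8, 7.4, 4.6]
opening: 0.118
```

Request:
servo_tool:
  deltas:
    - [[0.028,-0.153,0,0],[0.056,-0.306,0,0],[0.083,-0.46,0,0],[0.111,-0.613,0,0],[0.136,-0.75,0,0]]

```text
time: 15.75
eef_pos: [0.5809, 0.0015, 0.0022]
tcp_rot: [0.452, 0.545, -0.45, 0.544]
contact_force: [-1.2, 8.4, 5.2]
opening: 0.114
```

```bash
python3 - <<'E'
from h import *
t=read_camera("top");cv2.imwrite("pics/t8.png",t);cv2.imwrite("pics/s8.png",read_camera("side"))
st=get_state();print(st["opening"],st["eef_pos"],st["contact_force"],st["qpos"].round(2))
for n in("top","side"):
  for q in("tray","grip","hatch"):print(n,q,[(np.round(r["at"],3).tolist(),round(r["p"],2)) for r in recognise(n,q)[:1]])
E
```

```text
0.11579509913057652 [ 0.58148295 -0.00094271  0.00217374] [-0.90993036 -1.34655019  5.06325838] [-0.18  0.33  1.93 -0.    0.88  1.21]
top tray [([0.569, -0.086, 0.007], 0.91)]
top grip [([0.457, -0.266, 0.178], 0.55)]
top hatch [([0.599, -0.184, 0.2], 0.72)]
side tray [([0.566, -0.11, 0.005], 0.58)]
side grip []
side hatch [([0.66, -0.177, 0.201], 0.77)]
```

Request:
servo_tool:
  deltas:
    - [[0,0,0,0],[0,0,0,0],[0,0,0,0],[0,0,0.1,0],[0,0,0.3,0]]
  claw: -0.2

```text
time: 16.65
eef_pos: [0.5788, 0.0001, 0.03]
tcp_rot: [0.45, 0.546, -0.452, 0.543]
contact_force: [-0.4, -0.3, -0.1]
opening: 0.403
```

Request:
servo_tool:
  deltas:
    - [[0,0,0.25,0],[0,0,0.5,0],[0,0,0.75,0],[0,0,1,0],[0,0,1,0]]

```text
time: 17.15
eef_pos: [0.5837, -0.0006, 0.1366]
tcp_rot: [0.452, 0.542, -0.449, 0.547]
contact_force: [-0.3, 0.6, 0.7]
opening: 0.4
```

Request:
servo_tool:
  deltas:
    - [[0,0,0.25,0],[0,0,0.5,0],[0,0,0.75,0],[0,0,1,0],[0,0,1,0]]
  claw: 0.8

```text
time: 17.65
eef_pos: [0.5826, -0.0006, 0.2351]
tcp_rot: [0.452, 0.543, -0.45, 0.547]
contact_force: [-0.6, -0.2, 0.2]
opening: 0.899
```

Request:
servo_tool:
  deltas:
    - [[-0.1,-0.1,0.2,0],[-0.2,-0.3,0.4,0],[-0.3,-0.5,0.5,0],[-0.4,-0.7,0.5,0],[-0.5,-0.9,0.5,0]]

```text
time: 18.15
eef_pos: [0.5298, -0.0908, 0.2796]
tcp_rot: [0.451, 0.545, -0.451, 0.544]
contact_force: [-0.9, -0.3, 0.0]
opening: 0.903
```

Request:
servo_tool:
  deltas:
    - [[-0.1,-0.2,0,0],[-0.2,-0.4,0,0],[-0.3,-0.6,0,0],[-0.4,-0.8,0,0],[-0.5,-0.9,0,0]]

```text
time: 18.65
eef_pos: [0.4795, -0.1812, 0.2791]
tcp_rot: [0.451, 0.546, -0.451, 0.543]
contact_force: [0.3, -0.1, 0.2]
opening: 0.902
```

Request:
servo_tool:
  deltas:
    - [[-0.1,-0.2,0,0],[-0.2,-0.4,0,0],[-0.3,-0.6,0,0],[-0.3,-0.8,0,0],[-0.3,-0.88,0,0]]

```text
time: 19.15
eef_pos: [0.45, -0.2691, 0.2801]
tcp_rot: [0.451, 0.545, -0.451, 0.544]
contact_force: [-0.5, 0.6, -0.1]
opening: 0.895
```

```bash
python3 - <<'E'
from h import *
from scipy.spatial.transform import Rotation as Ro
s=get_state();im=read_camera("wrist");cv2.imwrite("pics/w9.png",im);t=read_camera("top");cv2.imwrite("pics/t9.png",t);cv2.imwrite("pics/s9.png",read_camera("side"))
c=calibration("wrist");R=Ro.from_quat(s["tcp_rot"]).as_matrix();T=np.array(c["T_tool_cam"]);K=np.array(c["intrinsics"])
print(s["eef_pos"],s["contact_force"],R.round(3).tolist(),s["qpos"].round(2))
def wp(P):
    q=T[:3,:3].T@(R.T@(np.array(P)-s["eef_pos"])-T[:3,3]);u=K@q;return (u[:2]/u[2]).round(0)
o=np.array([.6111,-.1706]);cx=np.array([np.cos(.179),np.sin(.179)]);cy=np.array([-cx[1],cx[0]])
for x in(-.126,-.165,-.204):print("grip pred",x,wp([*(o+cx*x-cy*.0684),.17]))
h=cv2.cvtColor(im,cv2.COLOR_BGR2HSV);m=((h[...,0]>4)&(h[...,0]<14)&(h[...,1]>90)&(h[...,2]>50)).astype(np.uint8)
n,l,st,ce=cv2.connectedComponentsWithStats(m)
for i in np.argsort(-st[1:,4])[:4]+1:print(st[i],ce[i].round(0))
for q in("grip",):print([(np.round(r["at"],3).tolist(),round(r["p"],2)) for r in recognise("wrist",q)[:2]])
print([(np.round(r["at"],3).tolist(),round(r["p"],2)) for r in recognise("top","tray")[:1]])
E
```

```text
[ 0.45000939 -0.26909598  0.28005085] [-0.54287696  0.55144971 -0.12688979] [[-0.001, 0.983, 0.185], [0.001, 0.185, -0.983], [-1.0, -0.001, -0.002]] [-0.73 -0.1   1.85  0.    1.39  0.65]
grip pred -0.126 [324. 122.]
grip pred -0.165 [323. 171.]
grip pred -0.204 [323. 216.]
[ 433  115  134  130 3312] [498. 179.]
[ 309  124   28   96 2468] [322. 170.]
[ 467  143   45   65 1627] [489. 175.]
[216   0  18  35 535] [225.  17.]
[([0.46, -0.269, 0.178], 0.95), ([0.544, -0.208, 0.184], 0.69)]
[([0.58, -0.076, 0.007], 0.71)]
```

Grip seen at column 322, rows 124–220, matching the prediction. Descending and grasping.

Request:
servo_tool:
  deltas:
    - [[0,0,-0.2,0],[0,0,-0.4,0],[0,0,-0.6,0],[0,0,-0.8,0],[0,0,-1,0]]

```text
time: 19.9
eef_pos: [0.451, -0.2673, 0.1807]
tcp_rot: [0.451, 0.545, -0.45, 0.545]
contact_force: [-0.9, 0.3, -1.0]
opening: 0.901
```

Request:
servo_tool:
  deltas:
    - [[0,0,-0.15,0],[0,0,-0.3,0],[0,0,-0.42,0],[0,0,-0.52,0],[0,0,-0.56,0]]

```text
time: 20.4
eef_pos: [0.4504, -0.268, 0.1243]
tcp_rot: [0.451, 0.545, -0.451, 0.544]
contact_force: [-0.5, -1.3, -0.1]
opening: 0.903
```

Request:
servo_tool:
  deltas:
    - [[0,0,0,0],[0,0,0,0],[0,0,0,0],[0,0,0,0],[0,0,0,0]]
  claw: -1
  force: 60

```text
time: 20.9
eef_pos: [0.4512, -0.2691, 0.1264]
tcp_rot: [0.451, 0.544, -0.451, 0.545]
contact_force: [0.6, -1.7, 1.0]
opening: 0.264
```

```bash
cat > arc.py <<'E'
import numpy as np,sys
a,b,n=map(float,sys.argv[1:4]);n=int(n)
p=lambda t:np.array([-.178*-.7*np.cos(t),.984*-.7*np.cos(t),-.7*np.sin(t),0])
th=np.linspace(a,b,5*n+1)
for k in range(n):print([[(p(th[5*k+i])-p(th[5*k])).round(3).tolist() for i in range(1,6)]])
E
python3 arc.py -.214 -3.1416 4
```

```text
[[[-0.005, 0.029, 0.098, 0.0], [-0.013, 0.071, 0.191, 0.0], [-0.023, 0.126, 0.277, 0.0], [-0.035, 0.193, 0.353, 0.0], [-0.049, 0.27, 0.419, 0.0]]]
[[[-0.016, 0.086, 0.054, 0.0], [-0.032, 0.178, 0.094, 0.0], [-0.05, 0.276, 0.12, 0.0], [-0.068, 0.376, 0.132, 0.0], [-0.086, 0.477, 0.128, 0.0]]]
[[[-0.018, 0.099, -0.018, 0.0], [-0.035, 0.195, -0.051, 0.0], [-0.051, 0.284, -0.098, 0.0], [-0.066, 0.366, -0.157, 0.0], [-0.079, 0.439, -0.228, 0.0]]]
[[[-0.011, 0.062, -0.081, 0.0], [-0.02, 0.111, -0.17, 0.0], [-0.027, 0.147, -0.266, 0.0], [-0.031, 0.169, -0.366, 0.0], [-0.032, 0.176, -0.468, 0.0]]]
```

Request:
servo_tool:
  deltas:
    - [[-0.005,0.029,0.098,0],[-0.013,0.071,0.191,0],[-0.023,0.126,0.277,0],[-0.035,0.193,0.353,0],[-0.049,0.27,0.419,0]]

```text
time: 21.4
eef_pos: [0.4464, -0.2426, 0.1681]
tcp_rot: [0.451, 0.543, -0.452, 0.546]
contact_force: [2.9, -3.4, -3.6]
opening: 0.259
```

Request:
servo_tool:
  deltas:
    - [[-0.016,0.086,0.054,0],[-0.032,0.178,0.094,0],[-0.05,0.276,0.12,0],[-0.068,0.376,0.132,0],[-0.086,0.477,0.128,0]]

```text
time: 21.9
eef_pos: [0.4378, -0.1951, 0.1813]
tcp_rot: [0.45, 0.543, -0.452, 0.546]
contact_force: [1.7, -6.2, -1.1]
opening: 0.26
```

```bash
python3 - <<'E'
from h import *
s=get_state();print(s["eef_pos"],s["contact_force"],s["wrist_torque"],s["qpos"].round(2),s["opening"])
E
```

```text
[ 0.43780957 -0.19506456  0.18132569] [ 1.72125585 -6.22651368 -1.06573002] [-1.02159412 -0.24533155 -0.13928418] [-0.63 -0.14  2.07 -0.    1.2   0.75] 0.2598343057570927
```

Request:
servo_tool:
  deltas:
    - [[-0.018,0.099,-0.018,0],[-0.035,0.195,-0.051,0],[-0.051,0.284,-0.098,0],[-0.066,0.366,-0.157,0],[-0.079,0.439,-0.228,0]]

```text
time: 22.4
eef_pos: [0.4296, -0.1499, 0.1577]
tcp_rot: [0.451, 0.544, -0.451, 0.545]
contact_force: [1.3, -5.9, 1.2]
opening: 0.26
```

Request:
servo_tool:
  deltas:
    - [[-0.011,0.062,-0.081,0],[-0.02,0.111,-0.17,0],[-0.027,0.147,-0.266,0],[-0.031,0.169,-0.366,0],[-0.032,0.176,-0.468,0]]

```text
time: 22.9
eef_pos: [0.4265, -0.1327, 0.1104]
tcp_rot: [0.45, 0.544, -0.451, 0.546]
contact_force: [-0.8, -7.7, 4.1]
opening: 0.261
```

```bash
python3 - <<'E'
from h import *
s=get_state();print(s["eef_pos"],s["contact_force"],s["qpos"].round(2))
for n in("top","side"):
  cv2.imwrite(f"pics/{n}10.png",read_camera(n))
  for q in("stone1_mid","stone2_mid","stone3_mid","stone4_mid","hatch","tray"):print(n,q,[(np.round(r["at"],3).tolist(),round(r["p"],2)) for r in recognise(n,q)[:2]])
E
```

```text
[ 0.42652518 -0.13272644  0.11039709] [-0.77840216 -7.74352824  4.14701712] [-0.53 -0.13  2.2  -0.    1.07  0.85]
top stone1_mid []
top stone2_mid []
top stone3_mid []
top stone4_mid []
top hatch [([0.604, -0.165, 0.222], 0.76)]
top tray [([0.584, -0.077, 0.005], 0.87)]
side stone1_mid []
side stone2_mid []
side stone3_mid []
side stone4_mid [([0.648, -0.095, 0.028], 0.42), ([0.766, 0.172, 0.013], 0.42)]
side hatch [([0.587, -0.126, 0.2], 0.84)]
side tray [([0.6, -0.113, 0.003], 0.61)]
```

```bash
python3 arc.py -3.1416 -3.5 1;python3 arc.py -3.5 -2.9 1;python3 arc.py -2.9 -3.1416 1; echo back; python3 arc.py -3.1416 0 4
```

```text
[[[0.0, -0.002, -0.05, 0.0], [0.001, -0.007, -0.1, 0.0], [0.003, -0.016, -0.149, 0.0], [0.005, -0.028, -0.198, 0.0], [0.008, -0.044, -0.246, 0.0]]]
[[[-0.004, 0.024, 0.08, 0.0], [-0.007, 0.039, 0.163, 0.0], [-0.008, 0.044, 0.247, 0.0], [-0.007, 0.039, 0.33, 0.0], [-0.004, 0.024, 0.413, 0.0]]]
[[[-0.001, 0.007, -0.033, 0.0], [-0.002, 0.013, -0.066, 0.0], [-0.003, 0.017, -0.1, 0.0], [-0.003, 0.019, -0.134, 0.0], [-0.004, 0.02, -0.167, 0.0]]]
back
[[[0.002, -0.008, 0.11, 0.0], [0.006, -0.034, 0.216, 0.0], [0.014, -0.075, 0.318, 0.0], [0.024, -0.132, 0.411, 0.0], [0.036, -0.202, 0.495, 0.0]]]
[[[0.015, -0.082, 0.071, 0.0], [0.032, -0.174, 0.129, 0.0], [0.05, -0.274, 0.171, 0.0], [0.069, -0.379, 0.196, 0.0], [0.088, -0.487, 0.205, 0.0]]]
[[[0.019, -0.108, -0.009, 0.0], [0.039, -0.213, -0.034, 0.0], [0.057, -0.313, -0.076, 0.0], [0.073, -0.405, -0.134, 0.0], [0.088, -0.487, -0.205, 0.0]]]
[[[0.013, -0.07, -0.084, 0.0], [0.023, -0.127, -0.177, 0.0], [0.03, -0.168, -0.279, 0.0], [0.035, -0.193, -0.385, 0.0], [0.036, -0.202, -0.495, 0.0]]]
```

Request:
servo_tool:
  deltas:
    - [[0,-0.002,-0.05,0],[0.001,-0.007,-0.1,0],[0.003,-0.016,-0.149,0],[0.005,-0.028,-0.198,0],[0.008,-0.044,-0.246,0]]

```text
time: 24.1
eef_pos: [0.4274, -0.1374, 0.0862]
tcp_rot: [0.45, 0.544, -0.451, 0.545]
contact_force: [-0.3, -6.6, 5.1]
opening: 0.258
```

Request:
servo_tool:
  deltas:
    - [[-0.004,0.024,0.08,0],[-0.007,0.039,0.163,0],[-0.008,0.044,0.247,0],[-0.007,0.039,0.33,0],[-0.004,0.024,0.413,0]]

```text
time: 24.6
eef_pos: [0.4267, -0.134, 0.1258]
tcp_rot: [0.451, 0.544, -0.451, 0.545]
contact_force: [4.3, -6.2, -5.9]
opening: 0.259
```

Request:
servo_tool:
  deltas:
    - [[-0.001,0.007,-0.033,0],[-0.002,0.013,-0.066,0],[-0.003,0.017,-0.1,0],[-0.003,0.019,-0.134,0],[-0.004,0.02,-0.167,0]]

```text
time: 25.1
eef_pos: [0.4265, -0.1328, 0.1104]
tcp_rot: [0.451, 0.544, -0.451, 0.545]
contact_force: [-0.2, -7.2, 4.1]
opening: 0.259
```

Request:
servo_tool:
  deltas:
    - [[0,0,0,0],[0,0,0,0],[0,0,0,0],[0,0,0,0],[0,0,0,0]]

```text
time: 25.6
eef_pos: [0.4265, -0.1327, 0.11]
tcp_rot: [0.451, 0.544, -0.451, 0.545]
contact_force: [1.1, -6.3, -0.2]
opening: 0.259
```

Request:
servo_tool:
  deltas:
    - [[0.002,-0.008,0.11,0],[0.006,-0.034,0.216,0],[0.014,-0.075,0.318,0],[0.024,-0.132,0.411,0],[0.036,-0.202,0.495,0]]

```text
time: 26.1
eef_pos: [0.4296, -0.15, 0.1583]
tcp_rot: [0.453, 0.546, -0.449, 0.543]
contact_force: [4.8, 2.0, -5.1]
opening: 0.26
```

Request:
servo_tool:
  deltas:
    - [[0.015,-0.082,0.071,0],[0.032,-0.174,0.129,0],[0.05,-0.274,0.171,0],[0.069,-0.379,0.196,0],[0.088,-0.487,0.205,0]]

```text
time: 26.6
eef_pos: [0.4386, -0.1998, 0.1815]
tcp_rot: [0.452, 0.546, -0.45, 0.544]
contact_force: [0.2, 3.4, 3.7]
opening: 0.26
```

Request:
servo_tool:
  deltas:
    - [[0.019,-0.108,-0.009,0],[0.039,-0.213,-0.034,0],[0.057,-0.313,-0.076,0],[0.073,-0.405,-0.134,0],[0.088,-0.487,-0.205,0]]

```text
time: 27.1
eef_pos: [0.4478, -0.2505, 0.1609]
tcp_rot: [0.451, 0.544, -0.451, 0.545]
contact_force: [1.0, 0.4, 4.5]
opening: 0.258
```

Request:
servo_tool:
  deltas:
    - [[0.013,-0.07,-0.084,0],[0.023,-0.127,-0.177,0],[0.03,-0.168,-0.279,0],[0.035,-0.193,-0.385,0],[0.036,-0.202,-0.495,0]]

```text
time: 27.6
eef_pos: [0.4514, -0.2706, 0.1098]
tcp_rot: [0.451, 0.544, -0.451, 0.545]
contact_force: [3.1, -1.8, 3.4]
opening: 0.259
```

```bash
python3 - <<'E'
from h import *
s=get_state();print(s["eef_pos"],s["contact_force"])
for n in("top","side"):
  cv2.imwrite(f"pics/{n}11.png",read_camera(n))
  for q in("stone1_mid","stone2_mid","stone3_mid","stone4_mid","hatch","tray"):print(n,q,[(np.round(r["at"],3).tolist(),round(r["p"],2)) for r in recognise(n,q)[:2]])
# orange strip geometry in both views vs drum turn
def W(P,th):
    x,y,z=np.array(P)/1000;y,z=y*np.cos(th)-z*np.sin(th),y*np.sin(th)+z*np.cos(th);c,s_=np.cos(.179),np.sin(.179)
    return [.6111+c*x-s_*y,-.1706+s_*x+c*y,.157+z]
for th in(-.214,-.1,0,.1):print(th,[proj(n,W((0,e,76),th))[0].round(1).tolist() for n in("top","side") for e in(30,-30)])
for n in("top0","top11","side0","side11"):
    im=cv2.imread(f"pics/{n}.png");h=cv2.cvtColor(im,cv2.COLOR_BGR2HSV)
    m=((h[...,0]<14)&(h[...,1]>190)&(h[...,2]>150)).astype(np.uint8);k,l,st,ce=cv2.connectedComponentsWithStats(m)
    print(n,[(st[i].tolist(),ce[i].round(1).tolist()) for i in np.argsort(-st[1:,4])[:4]+1])
E
```

```text
[ 0.45144341 -0.27059107  0.10984589] [ 3.11972494 -1.77557035  3.35159919]
top stone1_mid [([0.568, -0.102, 0.022], 0.59)]
top stone2_mid [([0.611, -0.176, 0.196], 0.56), ([0.603, -0.175, 0.171], 0.22)]
top stone3_mid []
top stone4_mid []
top hatch []
top tray [([0.567, -0.069, 0.044], 0.81)]
side stone1_mid []
side stone2_mid [([0.587, -0.125, 0.018], 0.54)]
side stone3_mid []
side stone4_mid []
side hatch [([0.594, -0.132, 0.187], 0.63)]
side tray [([0.601, -0.12, 0.004], 0.74)]
-0.214 [[351.8, 198.2], [376.0, 193.1], [343.4, 155.5], [349.7, 139.6]]
-0.1 [[355.1, 197.3], [379.6, 192.6], [344.3, 152.5], [350.6, 138.2]]
0 [[358.3, 196.5], [382.5, 192.3], [345.2, 150.0], [351.3, 137.3]]
0.1 [[361.5, 195.8], [385.4, 192.0], [346.0, 147.6], [352.0, 136.6]]
top0 [([345, 170, 13, 57, 126], [350.8, 198.4]), ([370, 165, 14, 56, 113], [376.5, 192.3]), ([457, 177, 8, 16, 64], [460.5, 184.3])]
top11 [([378, 164, 13, 56, 134], [383.9, 191.7]), ([352, 168, 13, 57, 132], [358.0, 195.9]), ([457, 177, 8, 16, 64], [460.5, 184.3])]
side0 [([369, 138, 1, 1, 1], [369.0, 138.0]), ([321, 150, 1, 1, 1], [321.0, 150.0]), ([365, 161, 1, 1, 1], [365.0, 161.0])]
side11 [([355, 151, 1, 1, 1], [355.0, 151.0]), ([363, 153, 1, 1, 1], [363.0, 153.0]), ([367, 154, 1, 1, 1], [367.0, 154.0])]
```

```bash
python3 - <<'E'
from h import *
t=cv2.imread("pics/top11.png");s=cv2.imread("pics/side11.png");s10=cv2.imread("pics/side10.png")
R=lambda a,w,h:cv2.resize(a,(w,h),interpolation=cv2.INTER_CUBIC)
g=lambda a:np.clip(a.astype(float)*1.8+10,0,255).astype(np.uint8)
cv2.imwrite("pics/f.png",np.vstack([np.hstack([R(t[150:250,310:410],400,400),R(s[125:235,295:405],400,400)]),np.hstack([g(R(t[165:235,345:395],143,200)),g(R(s[165:235,305:375],200,200)),R(s10[125:235,295:405],200,200),R(t[140:300,300:500],250,200),np.zeros((200,7,3),np.uint8)])]))
E
```

```text
(no output)
```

View pics/f.png

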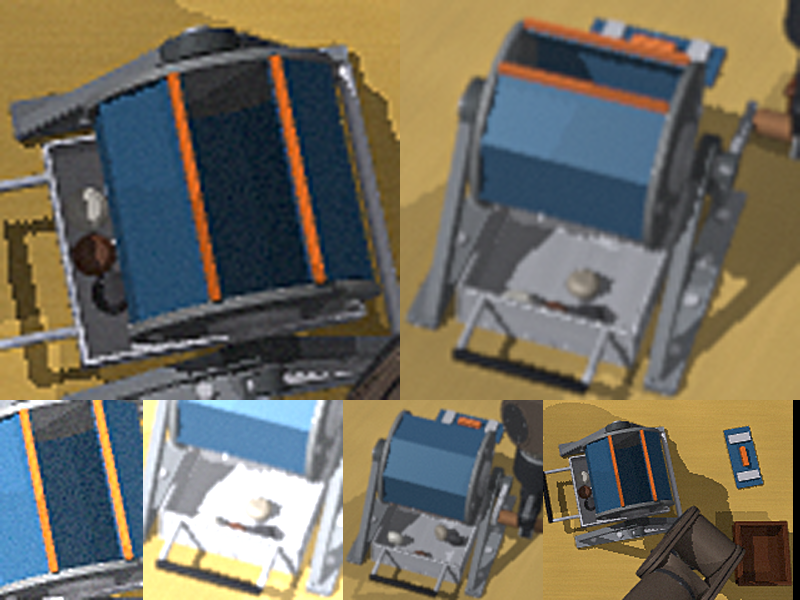

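The last view shows the drum empty and four stones in the tray: off-white, brown and dark grey along its +y wall, and the sand one mid-tray. The hatch is up. Releasing and retreating.

Request:
servo_tool:
  deltas:
    - [[0,0,0,0],[0,0,0,0],[0,0,0,0],[0,0,0,0],[0,0,0,0]]
  claw: 0.8

```text
time: 28.8
eef_pos: [0.4507, -0.2696, 0.1102]
tcp_rot: [0.451, 0.545, -0.451, 0.544]
contact_force: [0.0, -0.2, -0.7]
opening: 0.898
```

Request:
servo_tool:
  deltas:
    - [[0,0,0.15,0],[0,0,0.35,0],[0,0,0.55,0],[0,0,0.75,0],[0,0,0.95,0]]

```text
time: 29.3
eef_pos: [0.4511, -0.2701, 0.2078]
tcp_rot: [0.451, 0.544, -0.451, 0.545]
contact_force: [0.4, -0.6, 1.1]
opening: 0.897
```

Request:
servo_tool:
  deltas:
    - [[0,0,0.2,0],[0,0,0.4,0],[0,0,0.6,0],[0,0,0.8,0],[0,0,0.8,0]]

```text
time: 29.8
eef_pos: [0.4522, -0.2711, 0.2906]
tcp_rot: [0.451, 0.542, -0.451, 0.548]
contact_force: [0.7, -0.1, -0.1]
opening: 0.897
```

```bash
python3 - <<'E'
from h import *
s=get_state();print(s["time"],s["eef_pos"],s["contact_force"],s["opening"])
im=read_camera("top");cv2.imwrite("pics/top12.png",im);h=cv2.cvtColor(im,cv2.COLOR_BGR2HSV)
m=((h[...,0]<14)&(h[...,1]>190)&(h[...,2]>150)).astype(np.uint8);k,l,st,ce=cv2.connectedComponentsWithStats(m)
print([(st[i].tolist(),ce[i].round(1).tolist()) for i in np.argsort(-st[1:,4])[:3]+1])
for q in("stone1_mid","stone2_mid","stone3_mid","stone4_mid","tray","grip","scoop_mid","pot_mid","panel_mid"):print(q,[(np.round(r["at"],3).tolist(),round(r["p"],2)) for r in recognise("top",q)[:2]])
E
```

```text
29.8 [ 0.45223102 -0.27105797  0.29057562] [ 0.68907194 -0.10738436 -0.0998902 ] 0.8966573864412287
[([378, 164, 14, 56, 139], [384.5, 191.7]), ([353, 168, 13, 57, 132], [358.6, 195.9]), ([457, 177, 8, 16, 67], [460.6, 184.2])]
stone1_mid [([0.569, -0.1, 0.019], 0.5)]
stone2_mid []
stone3_mid []
stone4_mid [([0.624, -0.082, 0.023], 0.61)]
tray [([0.562, -0.069, 0.04], 0.77)]
grip [([0.488, -0.26, 0.16], 0.41)]
scoop_mid [([0.769, 0.175, 0.013], 0.6)]
pot_mid [([0.431, -0.521, 0.052], 0.86)]
panel_mid [([0.678, -0.456, 0.001], 0.87)]
```

```bash
python3 -c "
from plant import *
print(sign_off())"
```

```text
the job is handed in; nothing more can be done
None
```

The job is done and handed in at about 30 s of the 64 s allowed. I slid the tray by its handle under the drum between the frames. I then cranked the drum over the top until the hatch faced straight down, rocked it slightly, turned it back to hatch-up, released the grip and moved clear.

**What the last checks showed**
- **Stones:** The final picture shows the drum empty and all four stones in the tray. After release the recogniser found only two of them, because the drum hides the rest.
- **Hatch:** From the top-camera image it is about 0.04 rad (2°) past straight up, within what I can measure.
- **Forces:** Every reading I took while holding or moving things was under about 10 N, and the arm is clear of everything.

**What went wrong or disagreed**
- **First grasp:** My first grasp of the tray handle closed on nothing. The fingertips acted about 27 mm higher than the reported tool position, and I corrected for that in the later grasps.
- **Recogniser:** It once reported a stone in the drum, with a middling score of 0.56. The picture shows the drum empty.
- **Pot:** Its recognised position shifted by a few centimetres between views, 42 mm in plan. I put this down to the arm hiding part of it, since the arm only passed well above the pot, but I did not check it separately. The scoop and panel positions matched within measuring error.

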